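# Release a stuck sample drawer with the release pin

## Task

The lock of the small grey sample locker has failed and its drawer is held shut. Take the release pin out of its stand, feel its tip into the hole of the steel guard plate on top of the locker and gently push the spring catch behind it down until the drawer springs open, pressing on the locker with less than 20 N all the time. Then put the pin back in its stand, fully home and upright, and leave the vial, the sample pot and the dropper bottle where they stand.

Things in the scene. Friction and masses are not known exactly. Their poses are not given: they have to be found in the camera images.
- locker: small grey metal locker fixed to the bench, 160 x 120 mm, cover 70 mm high, drawer in its front (its -x side). Origin: centre of its underside; x points to its back, y to its left, z up. On the rear of the cover lies the guard plate: level smooth steel, 50 mm (x) by 76 mm (y), 5 mm thick, with one slightly chamfered hole of 10.5 mm in its middle, clamped along two slots by two screws.
- release_point (a point): on the guard plate's upper face (75 mm up), 50 mm behind and 15 mm to the right (-y) of the locker's origin: where to set the pin down and start feeling. The plate was clamped anywhere along its slots and stays there during the work: the hole's centre lies 4 to 26 mm from this point straight along the locker's +y (x offset 0). How far is not measured; it must be felt or seen.
- catch (a joint): how far the spring catch below the hole is pushed down (m): 0 at rest, 0.014 at its hard stop. Its top is a flat pad under every possible place of the hole, 15 mm below the guard plate's upper face. It resists with about 4 N at first, 7 to 8 N when it lets the drawer go at 0.008 to 0.009, 9 N just before the stop, and rises again by itself.
- drawer (a joint): how far the drawer is open (m): 0 shut and held by the catch; once let go its own spring slides it out to 0.05 towards the locker's front within about 2 s, and it stays there.
- release_pin: the release pin, 70 g, upright in its stand: a round wooden handle 18 mm thick, 58 to 110 mm above the tip, over a steel collar 23 mm wide (55 to 59 mm above the tip) and a steel pin 8 mm thick that tapers to 6 mm over the last 1.5 mm. Origin: centre of the tip; z points along the pin to the handle.
- stand_hole (a point): centre of the mouth of the bore in the black stand, 60 mm above the bench, on its upper face. The stand is fixed, 50 x 50 mm with a 66 x 66 x 4 mm foot; the bore is 11 mm wide, 56 mm deep with a 3 mm chamfer. With the pin fully home the collar rests on this face and the tip is 55 mm below it.
- vial: capped vial 27 mm wide, 58 mm high, a bystander; origin at the centre of its underside
- sample_pot: white pot with a white lid, 47 mm wide, 66 mm high, a bystander; origin at the centre of its underside
- dropper_bottle: brown bottle with a white cap, 33 mm wide, 85 mm high, a bystander; origin at the centre of its underside

How it is judged:
By the outcome, as a careful person would: the job done as asked, in the order asked, and still so for the second after the job is handed in, with the robot touching nothing.
It also fails if it takes over 72 s, if anything falls off the work surface, if the arm or the gripper's body presses on something with over 40 N, if the wrist force passes 120 N, or if a joint passes its speed limit or range.

## Robot

A 7-joint arm with a two-finger parallel gripper is mounted at the origin on the work surface; the furniture and walls round the work are solid. World frame = base frame: x ahead of the robot, y to its left, z up, the work surface at z = 0. Lengths are in mm, angles in rad, forces in N, time in s.
With the tool pointing down it reaches from about 400 to 875 mm from the base axis. Payload 4.4 kg.
Tool frame: the origin (TCP) lies midway between the tips of the shut fingers; the grasp point (between the pads) lies 19 mm behind it; z points along the fingers, y is the line along which they close (so a half turn about z gives the same grasp; the last joint's range is limited). The gripper opens to 85 mm and grips with 20 to 120 N. Pads are 22 mm wide; open, the fingers measure 114 mm over their backs; the gripper's body (76 mm by 85 mm) begins 54 mm behind the grasp point. The pads swing forward as they close: fully open they stand 13 mm farther back than shut.
Start: joints at [1.144, 0.628, 0.038, 1.517, -0.027, 0.996, -0.02], TCP at [229.494, -608.154, 207.913] pointing down, gripper open.
Joint ranges: [-3.06, 3.06], [-0.37, 2.12], [-1.25, 1.32], [0.18, 2.47], [-1.1, 4.24], [0.23, 1.98], [-2.94, 2.94]. Speed limits (rad/s): [2.57, 2.57, 3.14, 3.14, 3.14, 3.14, 3.14].

## Interface

Orientations are given as [roll, pitch, yaw] about the fixed x, y, z axes, in that order (R = Rz(yaw) Ry(pitch) Rx(roll)).
In Python, from cell import read_state, get_image, finish_job gives the robot as it stands.
- The arm moves only by the tool send_rows, never from a script. Its argument "series" is a list of rows, each an object of numbers: "ax", "ay", "az": the turn, a rotation vector about the tool's x, y, z in rad; "dx", "dy", "dz": the shift along the tool's x, y, z in cm; "hand": the closure, from 0 (fully open) to 1 (shut). In form: [{"ax": .., "ay": .., "az": .., "dx": .., "dy": .., "dz": .., "hand": ..}, ...]. A call has 1 to 10 rows; each row is the pose to reach, as a shift and turn from the pose commanded when the call began, along the tool's axes at that moment; what a row does not reach only later rows make up. A row lasts 1/10 s, in which the tool goes at most 50 mm and 8.59 degrees, less where a joint would pass 70% of its speed; a pose out of reach is approached as far as the arm can. A call with a gripper value outside its range is refused whole. The fingers move at their own pace and stop on an object; the grip force is fixed at half the most. Time passes only in rows, so rows that repeat a pose let the fingers close. It gives the time, the measured TCP pose, the force, the opening and the grip force at its end, in the units of the state.
- read_state(): the state, without advancing time (a new reading comes with each control period).
- get_image(name): name is "side" or "top" or "wrist"; returns a dict with "pixels" (420x560x3 uint8, red, green, blue), "mtx" (3x3 intrinsics, pixels), "R" (3x3) and "t" (3): a world point X has camera coordinates R X + t. Camera axes: x right, y down, z forward; pixel columns grow to the right and rows downward; lengths in mm; the calibration is good to about 2 mm. A picture is of the moment at which its call begins. There is no depth.
- finish_job(): hands the job in; it is judged then, once.
The state is a dict: "clock": time; "qpos": joint angles; "qd": joint speeds; "tau": joint torques, N m; "eef_pos": TCP position; "tool_rot": TCP orientation; "force": force on the tool from outside, world axes, zero at the start; "torque": the same for the moment, N m; "width": finger opening in mm; "gripper_force": force on a finger pad.
Only numpy, scipy, OpenCV 4.12 (cv2) and the standard library are available. Lean on these libraries where they do the work, as an engineer would, in place of code of your own. Each camera call takes 0.05 s, during which the arm holds its last target. There are 200 camera calls.

## Working session

There is one attempt and no reset: what is moved stays moved. The work goes in short steps, Python scripts to look and compute and a tool call to move; the robot and the scene stay as the last step left them, time stands still between calls to the robot, and variables do not carry over. Pictures are saved under pics/ and viewed, at most 10 in all, crops included, and the job is handed in when it is done.

Besides the shell and the picture viewer there is one more tool, called after "Call:" as name([rows], argument=value, ...), one row to a line, values as JSON. send_rows: Moves the arm, as the interface text tells. Its arguments: {"type":"object","properties":{"series":{"type":"array","items":{"type":"object","properties":{"ax":{"type":"number"},"ay":{"type":"number"},"az":{"type":"number"},"dx":{"type":"number"},"dy":{"type":"number"},"dz":{"type":"number"},"hand":{"type":"number"}}}}},"required":["series"]}

```bash
ls; mkdir -p pics; cat > h.py <<'E'
import numpy as np, cv2, pickle
from cell import read_state, get_image, finish_job
def ray(im,u,v,z):
    d=im["R"].T@np.linalg.inv(im["mtx"])@np.array([u,v,1.0]); c=-im["R"].T@im["t"]
    return c+d*(z-c[2])/d[2]
def proj(im,X):
    p=im["mtx"]@(im["R"]@np.asarray(X,float)+im["t"]); return p[:2]/p[2]
def snap(n,f):
    im=get_image(n); im={k:np.array(v) if k!='name' else v for k,v in im.items()}
    cv2.imwrite(f"pics/{f}.png",im["pixels"][:,:,::-1]); pickle.dump(im,open(f"pics/{f}.pkl","wb")); return im
def load(f): return pickle.load(open(f"pics/{f}.pkl","rb"))
E
python3 - <<'E'
from h import *
for n in ("top","side","wrist"):
    im=snap(n,n+"0"); print(n,-im["R"].T@im["t"],im["R"][2],im["mtx"][0,0])
a=np.hstack([load("top0")["pixels"],load("side0")["pixels"]])
print(read_state())
E
```

```text
pics
top [376.20856624 -73.48912533 922.4684654 ] [ 0.10259188 -0.01376001 -0.99462836] 381.13221078827456
side [205.00835828 620.64753459 586.68050605] [ 0.26761521 -0.78014809 -0.56546535] 418.9050158558507
wrist [ 306.96498134 -577.52063923  372.97788288] [-0.3021082  -0.11193706 -0.94667879] 299.4612401633395
{'clock': 0.15, 'qpos': array([ 1.14419451,  0.62913346,  0.03846971,  1.51813397, -0.02701381,
        0.99630354, -0.01999053]), 'qd': array([-0.00049308, -0.00218597, -0.00031812, -0.00152458,  0.00121237,
        0.00056953, -0.00042625]), 'tau': array([ 1.69737315e-03, -5.63798118e+01,  1.22758314e+00, -1.93649089e+01,
        1.10634914e-02,  7.39215931e-03,  1.03057795e-05]), 'eef_pos': array([ 229.30916919, -607.6651496 ,  207.20227186]), 'tool_rot': array([-3.14013269e+00,  7.85498544e-06,  3.60786633e-01]), 'force': array([-0.44859202, -0.44136105, -0.25878708]), 'torque': array([-0.00815839,  0.02272557, -0.03459581]), 'gripper_force': 0.0, 'width': 85.527632982001}
```

View pics/top0.png

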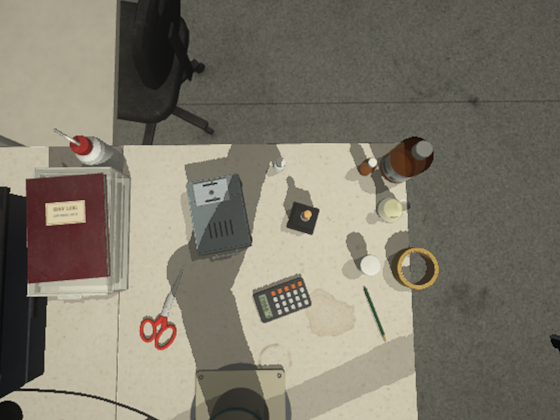

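View pics/side0.png

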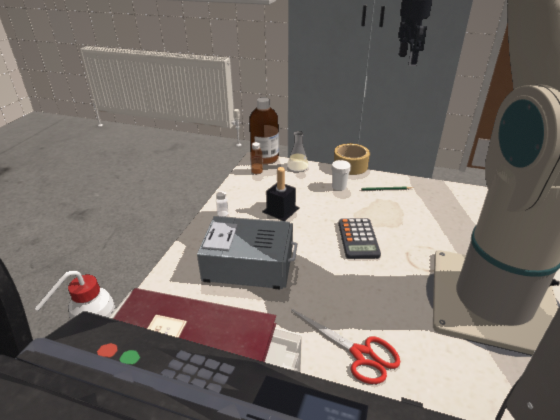

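The top view shows the locker at about (218,215) with its guard plate at (211,192), the stand and pin at (303,217), the vial at (279,165), the pot at (370,265) and the dropper bottle at (367,166). The side view shows the same objects, with the stand at (281,200) and the plate at (221,236).

```bash
python3 - <<'E'
from h import *
a=load("top0")["pixels"][150:270,175:335]; b=load("side0")["pixels"][160:290,190:310]
A=cv2.resize(a,None,fx=5,fy=5,interpolation=cv2.INTER_CUBIC)
cv2.imwrite("pics/c1.png",A[:,:,::-1])
B=cv2.resize(b,None,fx=4.5,fy=4.5,interpolation=cv2.INTER_CUBIC); cv2.imwrite("pics/c2.png",B[:,:,::-1])
E
```

```text
(no output)
```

View pics/c1.png

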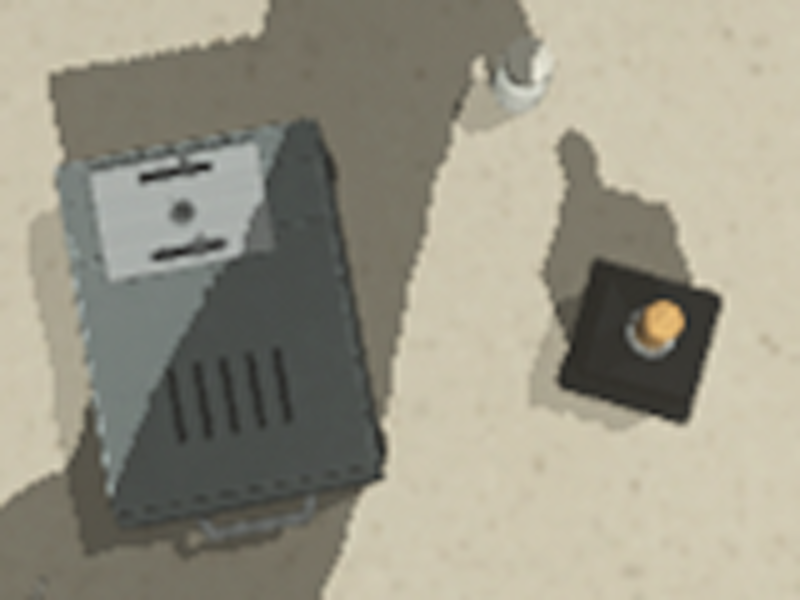

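View pics/c2.png

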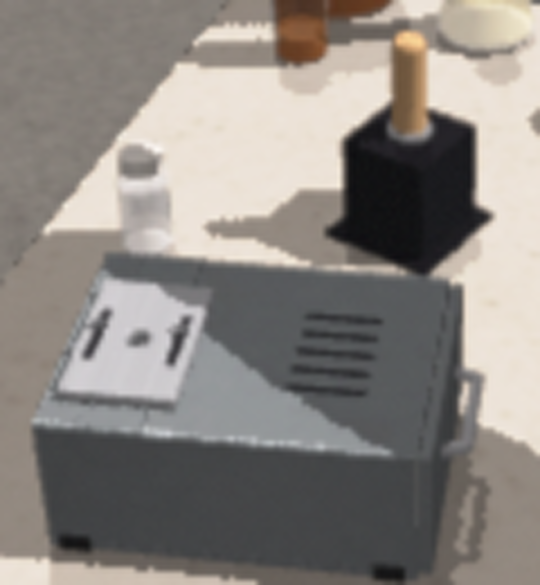

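The crops show the plate's hole clearly. In the top crop it is at (182,211), the pin's top at (665,318) and the collar at (651,334). In the side crop the hole is at (139,339) and the pin's top at (410,38).

```bash
python3 - <<'E'
from h import *
T=load("top0");S=load("side0")
t=lambda x,y:(175+(x+.5)/5-.5,150+(y+.5)/5-.5)
s=lambda x,y:(190+(x+.5)/4.5-.5,160+(y+.5)/4.5-.5)
r=lambda *a:np.round(a,1)
def tri(p,q):
    A=[];P=[]
    for im,uv in((T,p),(S,q)):
        M=im["mtx"]@np.hstack([im["R"],im["t"].reshape(3,1)]);P.append(M)
    X=cv2.triangulatePoints(P[0],P[1],np.array(p,float),np.array(q,float));return X[:3,0]/X[3,0]
print("hole top",ray(T,*t(182,211),75),"side",ray(S,*s(139,339),75),"tri",tri(t(182,211),s(139,339)))
print("pintop top",ray(T,*t(665,318),115),"side",ray(S,*s(410,38),115),"tri",tri(t(665,318),s(410,38)))
print("collar top",ray(T,*t(651,334),64),"side",ray(S,*s(410,130),64))
for n,p in dict(LR=(62,168),RR=(315,122),RF=(383,470),LF=(116,522)).items(): print(n,ray(T,*t(*p),70))
for n,p in dict(LR=(36,425),RR=(105,258),RF=(460,285),LF=(437,455)).items(): print("s",n,ray(S,*s(*p),70))
for p in [(90,172),(262,140),(275,250),(110,282)]: print("plate",ray(T,*t(*p),75))
for p in [(600,260),(720,295),(687,422),(560,385)]: print("stand",ray(T,*t(*p),60))
print("vial",ray(T,*t(535,70),58))
E
```

```text
hole top [508.72457751  57.84410671  75.        ] side [507.16707688  59.27301649  75.        ] tri [508.41287659  57.86637354  73.68092865]
pintop top [ 453.67097341 -153.87645403  115.        ] side [ 452.44212154 -153.33021649  115.        ] tri [ 453.17099608 -154.07281852  114.50239002]
collar top [ 451.37637581 -152.43605751   64.        ] side [ 451.06591234 -148.18545711   64.        ]
LR [529.85741399 112.77112959  70.        ]
RR [549.52668218  -1.51420354  70.        ]
RF [391.72169966 -30.98381599  70.        ]
LF [370.50185128  87.52431974  70.        ]
s LR [527.45120827 117.24955081  70.        ]
s RR [549.35611258   4.75638161  70.        ]
s RF [388.2921602 -24.2179116  70.       ]
s LF [365.84845904  85.10583935  70.        ]
plate [526.97401809  99.12171817  75.        ]
plate [540.57614494  21.95095429  75.        ]
plate [490.52465284  16.24493101  75.        ]
plate [477.10227701  89.86079886  75.        ]
stand [ 485.9532721  -130.28543808   60.        ]
stand [ 469.13251445 -184.70688416   60.        ]
stand [ 411.51385499 -168.19377675   60.        ]
stand [ 429.10409264 -110.98151599   60.        ]
vial [ 575.08943416 -102.16200601   58.        ]
```

Call:
send_rows([
  {"dx": 3, "dy": -2.8, "az": 0.02},
  {"dx": 6.6, "dy": -6.2, "az": 0.04},
  {"dx": 10.2, "dy": -9.6, "az": 0.06},
  {"dx": 13.8, "dy": -13, "az": 0.08},
  {"dx": 17.4, "dy": -16.4, "az": 0.1},
  {"dx": 21, "dy": -19.8, "az": 0.12},
  {"dx": 24.6, "dy": -23.2, "az": 0.14},
  {"dx": 28.4, "dy": -26.7, "az": 0.16},
  {"dx": 31.6, "dy": -29.7, "az": 0.18},
  {"dx": 33.4, "dy": -31.4, "az": 0.19},
])

```text
invalid input at $.series[0]: expected keys ax, ay, az, dx, dy, dz, hand
```

```bash
python3 - <<'E'
from h import *
im=snap("wrist","w1"); s=read_state(); print(s["clock"],s["eef_pos"],s["tool_rot"],s["force"],s["qpos"].round(2)); print(proj(im,[453,-153,115]),proj(im,[451.5,-151,64]),-im["R"].T@im["t"])
E
```

```text
0.2 [ 229.35657282 -607.77687911  207.32546926] [-3.14042117e+00  2.16615228e-06  3.60785185e-01] [-0.14859908  0.49354488  0.5390071 ] [ 1.14  0.63  0.04  1.52 -0.03  1.   -0.02]
[-396.09706644 -484.13011772] [-236.1907937  -339.76615589] [ 306.98278466 -577.57286573  373.09764071]
```

View pics/w1.png

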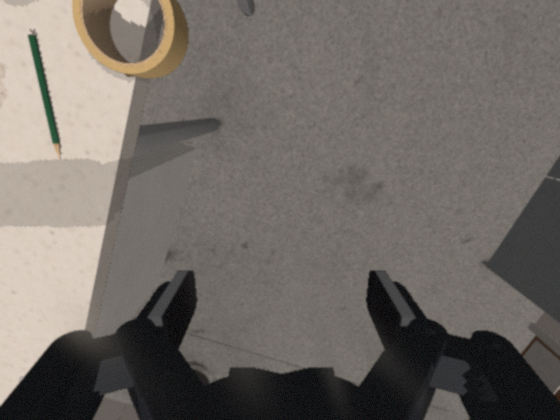

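The rows need every key, so the arm did not move. This picture only shows the floor, the fingers at about (180,290) and (380,290), and the bench edge.

Call:
send_rows([
  {"ax": 0, "ay": 0, "dz": 0, "hand": 0, "dx": 3, "dy": -2.8, "az": 0.02},
  {"ax": 0, "ay": 0, "dz": 0, "hand": 0, "dx": 6.6, "dy": -6.2, "az": 0.04},
  {"ax": 0, "ay": 0, "dz": 0, "hand": 0, "dx": 10.2, "dy": -9.6, "az": 0.06},
  {"ax": 0, "ay": 0, "dz": 0, "hand": 0, "dx": 13.8, "dy": -13, "az": 0.08},
  {"ax": 0, "ay": 0, "dz": 0, "hand": 0, "dx": 17.4, "dy": -16.4, "az": 0.1},
  {"ax": 0, "ay": 0, "dz": 0, "hand": 0, "dx": 21, "dy": -19.8, "az": 0.12},
  {"ax": 0, "ay": 0, "dz": 0, "hand": 0, "dx": 24.6, "dy": -23.2, "az": 0.14},
  {"ax": 0, "ay": 0, "dz": 0, "hand": 0, "dx": 28.4, "dy": -26.7, "az": 0.16},
  {"ax": 0, "ay": 0, "dz": 0, "hand": 0, "dx": 31.6, "dy": -29.7, "az": 0.18},
  {"ax": 0, "ay": 0, "dz": 0, "hand": 0, "dx": 33.4, "dy": -31.4, "az": 0.19},
])

```text
clock: 1.2
eef_pos: [432.8, -192.2, 208.0]
tool_rot: [-3.14, -0.001, 0.175]
force: [0.1, -0.4, 0.1]
width: 85.3
gripper_force: 0.0
```

```bash
python3 - <<'E'
from h import *
im=snap("wrist","w2"); s=read_state(); print(s["clock"],s["eef_pos"],s["tool_rot"],s["force"],s["qpos"].round(2)); print(proj(im,[453,-153,115]),proj(im,[451.5,-151,64]),-im["R"].T@im["t"])
E
```

```text
1.25 [ 434.41981092 -189.20199456  207.94293835] [-3.13839798e+00 -2.37365583e-03  1.78891646e-01] [ 1.67872015  2.98045774 -0.16014601] [ 0.32  0.38  0.05  1.99 -0.03  0.77 -1.01]
[242.66265168 177.68088706] [246.61017054 168.29999952] [ 514.32363097 -176.96190797  373.97170798]
```

View pics/w2.png

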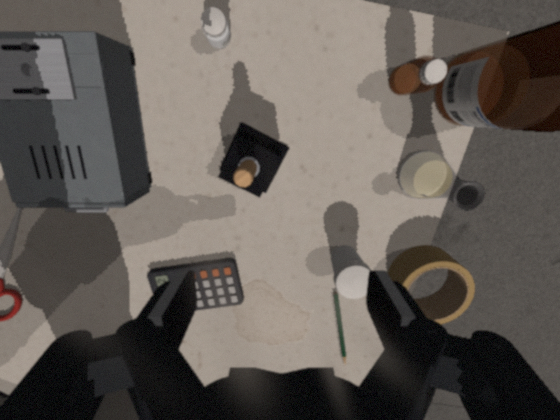

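The pin's top appears at (243,178), within 1 px of the prediction, and the collar is at about (250,167). So the pin stands at about (453,-153), and I can move over it.

Call:
send_rows([
  {"ax": 0, "ay": 0, "az": 0, "dx": 1, "dy": -1.4, "dz": 0, "hand": 0},
  {"ax": 0, "ay": 0, "az": 0, "dx": 2.2, "dy": -2.9, "dz": 0, "hand": 0},
  {"ax": 0, "ay": 0, "az": 0, "dx": 2.87, "dy": -3.89, "dz": 1, "hand": 0},
  {"ax": 0, "ay": 0, "az": 0, "dx": 2.87, "dy": -3.89, "dz": 3, "hand": 0},
  {"ax": 0, "ay": 0, "az": 0, "dx": 2.87, "dy": -3.89, "dz": 5, "hand": 0},
  {"ax": 0, "ay": 0, "az": 0, "dx": 2.87, "dy": -3.89, "dz": 6, "hand": 0},
  {"ax": 0, "ay": 0, "az": 0, "dx": 2.87, "dy": -3.89, "dz": 6, "hand": 0},
  {"ax": 0, "ay": 0, "az": 0, "dx": 2.87, "dy": -3.89, "dz": 6, "hand": 0},
])

```text
clock: 2.05
eef_pos: [452.9, -153.6, 148.0]
tool_rot: [3.141, 0.0, 0.17]
force: [0.0, -0.0, 0.1]
width: 85.4
gripper_force: 0.0
```

```bash
python3 - <<'E'
from h import *
im=snap("wrist","w3"); s=read_state(); print(s["clock"],s["eef_pos"],s["tool_rot"],s["force"])
print(proj(im,[453,-153,115]),proj(im,[453,-153,64]))
g=cv2.cvtColor(im["pixels"],cv2.COLOR_RGB2HSV)
m=cv2.inRange(g,(8,90,90),(22,255,255)); n,l,st,c=cv2.connectedComponentsWithStats(m)
for i in range(1,n):
    if st[i,4]>60: print(st[i],c[i])
a=im["pixels"]; u,v=proj(im,[453,-153,115]).astype(int)
cv2.imwrite("pics/w3c.png",cv2.resize(a[max(0,v-70):v+80,max(0,u-100):u+100],None,fx=4,fy=4,interpolation=cv2.INTER_CUBIC)[:,:,::-1]); print(u,v)
E
```

```text
2.1 [ 453.24565161 -153.68067553  148.40312903] [ 3.14104280e+00 -9.12644245e-04  1.70339930e-01] [ 0.14094426 -1.0200707   0.25814615]
[281.82269486 231.78034259] [281.71375721 209.41696133]
[451  88  22  31 332] [461.05722892 104.96385542]
[271 221  22  20 349] [281.6504298  230.54154728]
[453 309  82  50 904] [503.32079646 325.13384956]
[245 312   9   9  65] [248.93846154 315.69230769]
281 231
```

View pics/w3c.png

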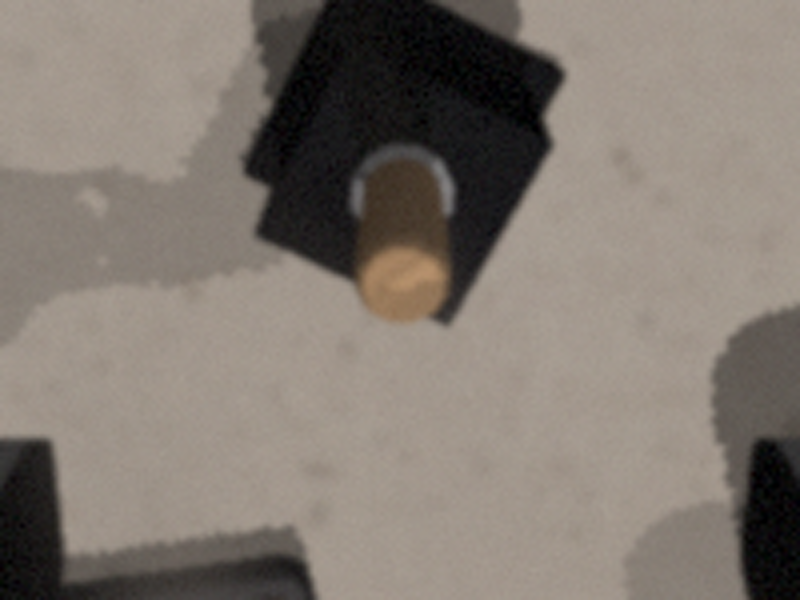

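The pin stands centred under the gripper, with its top at crop (402,283) and its collar at (403,190). I'll go down and grip.

Call:
send_rows([
  {"ax": 0, "ay": 0, "az": 0, "dx": 0.05, "dy": 0, "dz": 2, "hand": 0},
  {"ax": 0, "ay": 0, "az": 0, "dx": 0.05, "dy": 0, "dz": 4, "hand": 0},
  {"ax": 0, "ay": 0, "az": 0, "dx": 0.05, "dy": 0, "dz": 6, "hand": 0},
  {"ax": 0, "ay": 0, "az": 0, "dx": 0.05, "dy": 0, "dz": 7.2, "hand": 0},
  {"ax": 0, "ay": 0, "az": 0, "dx": 0.05, "dy": 0, "dz": 7.6, "hand": 0},
  {"ax": 0, "ay": 0, "az": 0, "dx": 0.05, "dy": 0, "dz": 7.6, "hand": 0.5},
  {"ax": 0, "ay": 0, "az": 0, "dx": 0.05, "dy": 0, "dz": 7.6, "hand": 0.7},
  {"ax": 0, "ay": 0, "az": 0, "dx": 0.05, "dy": 0, "dz": 7.6, "hand": 1},
  {"ax": 0, "ay": 0, "az": 0, "dx": 0.05, "dy": 0, "dz": 7.6, "hand": 1},
  {"ax": 0, "ay": 0, "az": 0, "dx": 0.05, "dy": 0, "dz": 7.6, "hand": 1},
])

```text
clock: 3.1
eef_pos: [453.8, -153.4, 72.6]
tool_rot: [3.141, -0.001, 0.171]
force: [-0.8, 0.3, 7.1]
width: 15.7
gripper_force: 58.4
```

Call:
send_rows([
  {"ax": 0, "ay": 0, "az": 0, "dx": 0, "dy": 0, "dz": 0, "hand": 1},
  {"ax": 0, "ay": 0, "az": 0, "dx": 0, "dy": 0, "dz": 0, "hand": 1},
  {"ax": 0, "ay": 0, "az": 0, "dx": 0, "dy": 0, "dz": 0, "hand": 1},
  {"ax": 0, "ay": 0, "az": 0, "dx": 0, "dy": 0, "dz": 0, "hand": 1},
])

```text
clock: 3.5
eef_pos: [453.7, -153.4, 72.6]
tool_rot: [3.141, -0.001, 0.171]
force: [-0.5, 0.0, 4.7]
width: 15.4
gripper_force: 58.4
```

Call:
send_rows([
  {"ax": 0, "ay": 0, "az": 0, "dx": 0, "dy": 0, "dz": -0.6, "hand": 1},
  {"ax": 0, "ay": 0, "az": 0, "dx": 0, "dy": 0, "dz": -1.6, "hand": 1},
  {"ax": 0, "ay": 0, "az": 0, "dx": 0, "dy": 0, "dz": -2.8, "hand": 1},
  {"ax": 0, "ay": 0, "az": 0, "dx": 0, "dy": 0, "dz": -4.2, "hand": 1},
  {"ax": 0, "ay": 0, "az": 0, "dx": 0, "dy": 0, "dz": -5.6, "hand": 1},
  {"ax": 0, "ay": 0, "az": 0, "dx": 0, "dy": 0, "dz": -7, "hand": 1},
  {"ax": 0, "ay": 0, "az": 0, "dx": 0, "dy": 0, "dz": -8.4, "hand": 1},
  {"ax": 0, "ay": 0, "az": 0, "dx": 0, "dy": 0, "dz": -9.5, "hand": 1},
  {"ax": 0, "ay": 0, "az": 0, "dx": 0, "dy": 0, "dz": -10, "hand": 1},
  {"ax": 0, "ay": 0, "az": 0, "dx": 0, "dy": 0, "dz": -10, "hand": 1},
])

```text
clock: 4.5
eef_pos: [453.7, -153.3, 172.7]
tool_rot: [3.141, -0.001, 0.171]
force: [0.1, 0.1, -0.7]
width: 15.6
gripper_force: 58.7
```

```bash
python3 - <<'E'
from h import *
im=snap("wrist","w4"); S=snap("side","s4"); s=read_state(); print(s["clock"],s["eef_pos"],s["tool_rot"],s["force"],s["width"])
tip=s["eef_pos"]-[0,0,67.6]; u,v=proj(im,tip).astype(int); print(u,v,proj(S,tip))
A=cv2.resize(im["pixels"][v-75:v+125,u-100:u+100],(600,600)[:2],interpolation=cv2.INTER_CUBIC)
u2,v2=proj(S,tip).astype(int); B=cv2.resize(S["pixels"][v2-70:v2+30,u2-17:u2+16],(198,600),interpolation=cv2.INTER_CUBIC)
cv2.imwrite("pics/c4.png",np.hstack([A,B])[:,:,::-1])
E
```

```text
4.6 [ 453.00414152 -153.06857628  171.68127951] [-3.14133588e+00  4.98238496e-04  1.70809854e-01] [-0.15843133  0.11523194 -0.94313424] 15.299497180352644
282 216 [280.47198894 172.28209248]
```

View pics/c4.png

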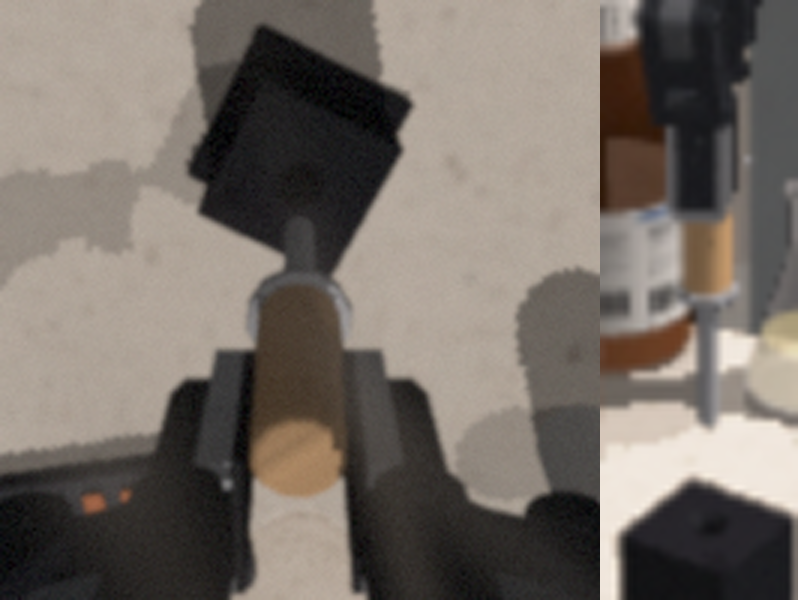

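The pin is held upright, with its tip at (300,222) in the wrist crop and (707,425) in the side crop, both as predicted. Next I'll carry it over the hole at about (508.4, 58.4).

Call:
send_rows([
  {"ax": 0, "ay": 0, "az": 0, "dx": 0.7, "dy": -1.5, "dz": 0, "hand": 1},
  {"ax": 0, "ay": 0, "az": 0, "dx": 1.8, "dy": -4, "dz": 0, "hand": 1},
  {"ax": 0, "ay": 0, "az": 0, "dx": 3.1, "dy": -6.8, "dz": 0, "hand": 1},
  {"ax": 0, "ay": 0, "az": 0, "dx": 4.5, "dy": -9.9, "dz": 0, "hand": 1},
  {"ax": 0, "ay": 0, "az": 0, "dx": 5.9, "dy": -13, "dz": 0, "hand": 1},
  {"ax": 0, "ay": 0, "az": 0, "dx": 7.3, "dy": -16.1, "dz": 0, "hand": 1},
  {"ax": 0, "ay": 0, "az": 0, "dx": 8.4, "dy": -18.5, "dz": 0, "hand": 1},
  {"ax": 0, "ay": 0, "az": 0, "dx": 9.04, "dy": -19.9, "dz": 0, "hand": 1},
  {"ax": 0, "ay": 0, "az": 0, "dx": 9.04, "dy": -19.9, "dz": 0, "hand": 1},
  {"ax": 0, "ay": 0, "az": 0, "dx": 9.04, "dy": -19.9, "dz": 0, "hand": 1},
])

```text
clock: 5.6
eef_pos: [508.0, 56.9, 171.5]
tool_rot: [3.141, 0.002, 0.17]
force: [-0.4, 0.1, -0.5]
width: 15.4
gripper_force: 58.7
```

Call:
send_rows([
  {"ax": 0, "ay": 0, "az": 0, "dx": 0, "dy": 0, "dz": 0.7, "hand": 1},
  {"ax": 0, "ay": 0, "az": 0, "dx": 0, "dy": 0, "dz": 1.3, "hand": 1},
  {"ax": 0, "ay": 0, "az": 0, "dx": 0, "dy": 0, "dz": 1.8, "hand": 1},
  {"ax": 0, "ay": 0, "az": 0, "dx": 0, "dy": 0, "dz": 2.1, "hand": 1},
  {"ax": 0, "ay": 0, "az": 0, "dx": 0, "dy": 0, "dz": 2.1, "hand": 1},
  {"ax": 0, "ay": 0, "az": 0, "dx": 0, "dy": 0, "dz": 2.1, "hand": 1},
])

```text
clock: 6.2
eef_pos: [508.6, 58.2, 150.9]
tool_rot: [3.142, 0.0, 0.171]
force: [-0.3, -0.0, -0.9]
width: 15.5
gripper_force: 58.7
```

```bash
python3 - <<'E'
from h import *
im=snap("wrist","w5"); S=snap("side","s5"); s=read_state(); print(s["clock"],s["eef_pos"],s["tool_rot"],s["force"],s["width"])
tip=s["eef_pos"]-[0,0,67.6]; u,v=proj(im,tip).astype(int); print(u,v,proj(im,[508.4,58.4,75]),proj(S,tip),proj(S,[508.4,58.4,75]))
A=cv2.resize(im["pixels"][v-60:v+40,u-40:u+40],(480,600),interpolation=cv2.INTER_CUBIC)
u2,v2=proj(S,tip).astype(int); B=cv2.resize(S["pixels"][v2-30:v2+30,u2-16:u2+16],(320,600),interpolation=cv2.INTER_CUBIC)
cv2.imwrite("pics/c5.png",np.hstack([A,B])[:,:,::-1]); print(u2,v2)
E
```

```text
6.3 [508.81411213  58.34575887 151.13345366] [-3.14157563e+00 -5.66278270e-04  1.70805693e-01] [ 0.21843266  0.69006008 -0.99701605] 15.360978566121732
282 215 [282.14788641 212.87643168] [219.53298483 231.0366542 ] [220.1031246  234.54946655]
219 231
```

View pics/c5.png

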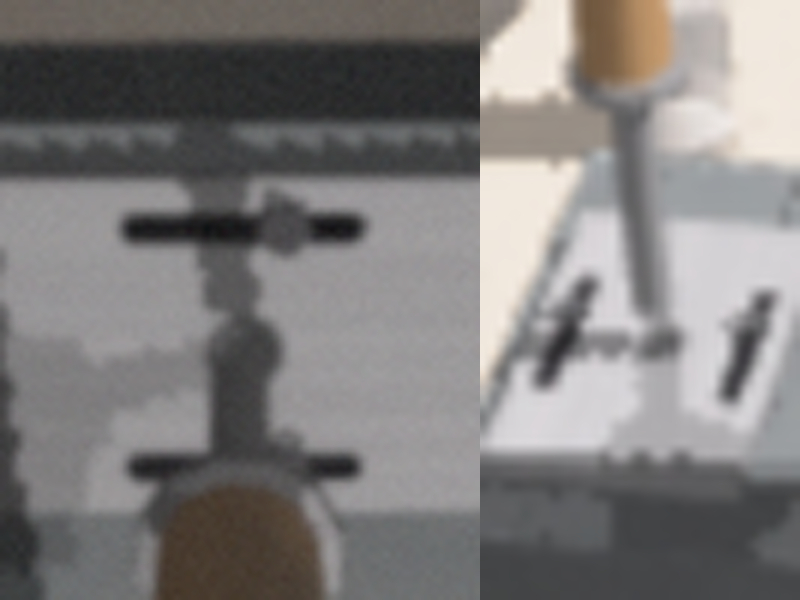

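In the wrist crop the hole is centred at about (247,350) and the tip at about x=237. The side crop agrees, with the hole at (665,345) and the tip at (647,315). So the hole lies about 1.3 mm further towards -y (tool +y). I'll shift and lower.

Call:
send_rows([
  {"ax": 0, "ay": 0, "az": 0, "dx": 0, "dy": 0.13, "dz": 0.2, "hand": 1},
  {"ax": 0, "ay": 0, "az": 0, "dx": 0, "dy": 0.13, "dz": 0.45, "hand": 1},
  {"ax": 0, "ay": 0, "az": 0, "dx": 0, "dy": 0.13, "dz": 0.6, "hand": 1},
  {"ax": 0, "ay": 0, "az": 0, "dx": 0, "dy": 0.13, "dz": 0.7, "hand": 1},
  {"ax": 0, "ay": 0, "az": 0, "dx": 0, "dy": 0.13, "dz": 0.8, "hand": 1},
  {"ax": 0, "ay": 0, "az": 0, "dx": 0, "dy": 0.13, "dz": 0.85, "hand": 1},
  {"ax": 0, "ay": 0, "az": 0, "dx": 0, "dy": 0.13, "dz": 0.9, "hand": 1},
  {"ax": 0, "ay": 0, "az": 0, "dx": 0, "dy": 0.13, "dz": 0.9, "hand": 1},
])

```text
clock: 7.1
eef_pos: [508.8, 57.0, 141.9]
tool_rot: [3.142, -0.0, 0.171]
force: [-0.7, 0.1, -0.4]
width: 15.6
gripper_force: 58.7
```

Call:
send_rows([
  {"ax": 0, "ay": 0, "az": 0, "dx": 0, "dy": 0, "dz": 0.05, "hand": 1},
  {"ax": 0, "ay": 0, "az": 0, "dx": 0, "dy": 0, "dz": 0.1, "hand": 1},
  {"ax": 0, "ay": 0, "az": 0, "dx": 0, "dy": 0, "dz": 0.1, "hand": 1},
  {"ax": 0, "ay": 0, "az": 0, "dx": 0, "dy": 0, "dz": 0.1, "hand": 1},
])

```text
clock: 7.5
eef_pos: [508.8, 57.0, 140.9]
tool_rot: [3.142, 0.0, 0.171]
force: [-0.1, 0.5, -0.6]
width: 15.2
gripper_force: 58.7
```

Call:
send_rows([
  {"ax": 0, "ay": 0, "az": 0, "dx": 0, "dy": 0, "dz": 0.05, "hand": 1},
  {"ax": 0, "ay": 0, "az": 0, "dx": 0, "dy": 0, "dz": 0.1, "hand": 1},
  {"ax": 0, "ay": 0, "az": 0, "dx": 0, "dy": 0, "dz": 0.15, "hand": 1},
  {"ax": 0, "ay": 0, "az": 0, "dx": 0, "dy": 0, "dz": 0.15, "hand": 1},
])

```text
clock: 7.9
eef_pos: [508.7, 57.0, 139.3]
tool_rot: [3.142, 0.0, 0.171]
force: [0.1, -0.1, -0.9]
width: 15.6
gripper_force: 58.7
```

The tip is about 3 mm below the plate face with no force, so it is in the hole. I'll continue down to the catch.

Call:
send_rows([
  {"ax": 0, "ay": 0, "az": 0, "dx": 0, "dy": 0, "dz": 0.05, "hand": 1},
  {"ax": 0, "ay": 0, "az": 0, "dx": 0, "dy": 0, "dz": 0.1, "hand": 1},
  {"ax": 0, "ay": 0, "az": 0, "dx": 0, "dy": 0, "dz": 0.15, "hand": 1},
  {"ax": 0, "ay": 0, "az": 0, "dx": 0, "dy": 0, "dz": 0.2, "hand": 1},
  {"ax": 0, "ay": 0, "az": 0, "dx": 0, "dy": 0, "dz": 0.25, "hand": 1},
  {"ax": 0, "ay": 0, "az": 0, "dx": 0, "dy": 0, "dz": 0.25, "hand": 1},
])

```text
clock: 8.5
eef_pos: [508.7, 57.0, 136.8]
tool_rot: [-3.142, 0.0, 0.171]
force: [0.1, -0.9, -1.1]
width: 15.2
gripper_force: 58.7
```

Call:
send_rows([
  {"ax": 0, "ay": 0, "az": 0, "dx": 0, "dy": 0, "dz": 0.1, "hand": 1},
  {"ax": 0, "ay": 0, "az": 0, "dx": 0, "dy": 0, "dz": 0.2, "hand": 1},
  {"ax": 0, "ay": 0, "az": 0, "dx": 0, "dy": 0, "dz": 0.3, "hand": 1},
  {"ax": 0, "ay": 0, "az": 0, "dx": 0, "dy": 0, "dz": 0.4, "hand": 1},
  {"ax": 0, "ay": 0, "az": 0, "dx": 0, "dy": 0, "dz": 0.5, "hand": 1},
  {"ax": 0, "ay": 0, "az": 0, "dx": 0, "dy": 0, "dz": 0.5, "hand": 1},
])

```text
clock: 9.1
eef_pos: [508.7, 57.0, 131.8]
tool_rot: [3.142, 0.0, 0.171]
force: [-0.1, 0.2, -0.7]
width: 15.3
gripper_force: 58.7
```

Call:
send_rows([
  {"ax": 0, "ay": 0, "az": 0, "dx": 0, "dy": 0, "dz": 0.1, "hand": 1},
  {"ax": 0, "ay": 0, "az": 0, "dx": 0, "dy": 0, "dz": 0.2, "hand": 1},
  {"ax": 0, "ay": 0, "az": 0, "dx": 0, "dy": 0, "dz": 0.3, "hand": 1},
  {"ax": 0, "ay": 0, "az": 0, "dx": 0, "dy": 0, "dz": 0.4, "hand": 1},
  {"ax": 0, "ay": 0, "az": 0, "dx": 0, "dy": 0, "dz": 0.5, "hand": 1},
  {"ax": 0, "ay": 0, "az": 0, "dx": 0, "dy": 0, "dz": 0.6, "hand": 1},
  {"ax": 0, "ay": 0, "az": 0, "dx": 0, "dy": 0, "dz": 0.6, "hand": 1},
  {"ax": 0, "ay": 0, "az": 0, "dx": 0, "dy": 0, "dz": 0.6, "hand": 1},
])

```text
clock: 9.9
eef_pos: [509.6, 57.1, 126.7]
tool_rot: [-3.142, -0.002, 0.171]
force: [-1.4, 0.6, 5.9]
width: 15.7
gripper_force: 59.5
```

Call:
send_rows([
  {"ax": 0, "ay": 0, "az": 0, "dx": 0, "dy": 0, "dz": 0.1, "hand": 1},
  {"ax": 0, "ay": 0, "az": 0, "dx": 0, "dy": 0, "dz": 0.2, "hand": 1},
  {"ax": 0, "ay": 0, "az": 0, "dx": 0, "dy": 0, "dz": 0.3, "hand": 1},
  {"ax": 0, "ay": 0, "az": 0, "dx": 0, "dy": 0, "dz": 0.4, "hand": 1},
  {"ax": 0, "ay": 0, "az": 0, "dx": 0, "dy": 0, "dz": 0.4, "hand": 1},
  {"ax": 0, "ay": 0, "az": 0, "dx": 0, "dy": 0, "dz": 0.4, "hand": 1},
])

```text
clock: 10.5
eef_pos: [509.8, 57.2, 123.0]
tool_rot: [-3.142, -0.002, 0.171]
force: [-0.8, -0.5, 7.5]
width: 15.1
gripper_force: 59.7
```

Call:
send_rows([
  {"ax": 0, "ay": 0, "az": 0, "dx": 0, "dy": 0, "dz": 0.1, "hand": 1},
  {"ax": 0, "ay": 0, "az": 0, "dx": 0, "dy": 0, "dz": 0.2, "hand": 1},
  {"ax": 0, "ay": 0, "az": 0, "dx": 0, "dy": 0, "dz": 0.3, "hand": 1},
  {"ax": 0, "ay": 0, "az": 0, "dx": 0, "dy": 0, "dz": 0.4, "hand": 1},
  {"ax": 0, "ay": 0, "az": 0, "dx": 0, "dy": 0, "dz": 0.4, "hand": 1},
])

```text
clock: 11.0
eef_pos: [509.5, 57.2, 118.7]
tool_rot: [-3.142, -0.002, 0.171]
force: [0.1, -0.6, 6.2]
width: 15.2
gripper_force: 59.4
```

```bash
cat > d.py <<'E'
from h import *
import sys
S=snap("side",sys.argv[1]); s=read_state(); print(s["clock"],s["eef_pos"],s["force"])
a=load("s5")["pixels"].astype(int); d=np.abs(S["pixels"].astype(int)-a).max(2)[215:290,260:320]
print("changed px near drawer front",(d>40).sum(), "drawer front px", proj(S,[379,28,50]))
E
python3 d.py s6
```

```text
11.05 [509.60141971  57.11760414 118.76216331] [-0.44439387  0.25377123  6.36248844]
changed px near drawer front 640 drawer front px [288.75729293 247.71605392]
```

The force dropped and the drawer front changed in the side view. I'll hold briefly and check.

Call:
send_rows([
  {"ax": 0, "ay": 0, "az": 0, "dx": 0, "dy": 0, "dz": 0, "hand": 1},
  {"ax": 0, "ay": 0, "az": 0, "dx": 0, "dy": 0, "dz": 0, "hand": 1},
  {"ax": 0, "ay": 0, "az": 0, "dx": 0, "dy": 0, "dz": 0, "hand": 1},
  {"ax": 0, "ay": 0, "az": 0, "dx": 0, "dy": 0, "dz": 0, "hand": 1},
  {"ax": 0, "ay": 0, "az": 0, "dx": 0, "dy": 0, "dz": 0, "hand": 1},
  {"ax": 0, "ay": 0, "az": 0, "dx": 0, "dy": 0, "dz": 0, "hand": 1},
  {"ax": 0, "ay": 0, "az": 0, "dx": 0, "dy": 0, "dz": 0, "hand": 1},
  {"ax": 0, "ay": 0, "az": 0, "dx": 0, "dy": 0, "dz": 0, "hand": 1},
  {"ax": 0, "ay": 0, "az": 0, "dx": 0, "dy": 0, "dz": 0, "hand": 1},
  {"ax": 0, "ay": 0, "az": 0, "dx": 0, "dy": 0, "dz": 0, "hand": 1},
])

```text
clock: 12.05
eef_pos: [509.6, 57.2, 118.8]
tool_rot: [-3.142, -0.002, 0.171]
force: [0.4, -0.3, 6.0]
width: 15.4
gripper_force: 59.4
```

Call:
send_rows([
  {"ax": 0, "ay": 0, "az": 0, "dx": 0, "dy": 0, "dz": 0, "hand": 1},
  {"ax": 0, "ay": 0, "az": 0, "dx": 0, "dy": 0, "dz": 0, "hand": 1},
  {"ax": 0, "ay": 0, "az": 0, "dx": 0, "dy": 0, "dz": 0, "hand": 1},
  {"ax": 0, "ay": 0, "az": 0, "dx": 0, "dy": 0, "dz": 0, "hand": 1},
  {"ax": 0, "ay": 0, "az": 0, "dx": 0, "dy": 0, "dz": 0, "hand": 1},
  {"ax": 0, "ay": 0, "az": 0, "dx": 0, "dy": 0, "dz": 0, "hand": 1},
  {"ax": 0, "ay": 0, "az": 0, "dx": 0, "dy": 0, "dz": 0, "hand": 1},
  {"ax": 0, "ay": 0, "az": 0, "dx": 0, "dy": 0, "dz": 0, "hand": 1},
  {"ax": 0, "ay": 0, "az": 0, "dx": 0, "dy": 0, "dz": 0, "hand": 1},
  {"ax": 0, "ay": 0, "az": 0, "dx": 0, "dy": 0, "dz": 0, "hand": 1},
])

```text
clock: 13.05
eef_pos: [509.6, 57.1, 118.8]
tool_rot: [3.142, -0.002, 0.171]
force: [-0.7, 0.6, 6.5]
width: 15.5
gripper_force: 59.4
```

```bash
python3 d.py s7; python3 - <<'E'
from h import *
S=load("s7"); a=load("s5")["pixels"].astype(int)
d=(np.abs(S["pixels"].astype(int)-a).max(2)>40).astype(np.uint8); d[:, :255]=0; d[:215]=0; d[310:]=0
ys,xs=np.nonzero(d[:,:345]); print(xs.min(),xs.max(),ys.min(),ys.max(), np.bincount(xs)[255:].tolist())
for o in (0,25,50): print(o,proj(S,np.array([379,28,50])-o*np.array([.985,.171,0])))
E
```

```text
13.1 [509.62664921  57.13219884 118.76268412] [ 0.08542382 -0.23218262  6.43303322]
changed px near drawer front 1415 drawer front px [288.75729293 247.71605392]
283 324 223 302 [0, 0, 0, 0, 0, 0, 0, 0, 0, 0, 0, 0, 0, 0, 0, 0, 0, 0, 0, 0, 0, 0, 0, 0, 0, 0, 0, 0, 25, 27, 29, 32, 18, 15, 19, 30, 35, 46, 41, 46, 48, 48, 47, 48, 48, 49, 49, 48, 48, 50, 50, 49, 50, 50, 53, 60, 60, 61, 66, 77, 64, 42, 14, 9, 20, 15, 13, 2, 2, 1]
0 [288.75729293 247.71605392]
25 [301.6134822  248.84296214]
50 [314.57352191 249.97897337]
```

The drawer is open by about 50 mm. I'll withdraw straight up and return over the stand.

Call:
send_rows([
  {"ax": 0, "ay": 0, "az": 0, "dx": 0, "dy": 0, "dz": -0.3, "hand": 1},
  {"ax": 0, "ay": 0, "az": 0, "dx": 0, "dy": 0, "dz": -0.8, "hand": 1},
  {"ax": 0, "ay": 0, "az": 0, "dx": 0, "dy": 0, "dz": -1.4, "hand": 1},
  {"ax": 0, "ay": 0, "az": 0, "dx": 0, "dy": 0, "dz": -2, "hand": 1},
  {"ax": 0, "ay": 0, "az": 0, "dx": 0, "dy": 0, "dz": -2.7, "hand": 1},
  {"ax": 0, "ay": 0, "az": 0, "dx": 0, "dy": 0, "dz": -3.5, "hand": 1},
  {"ax": 0, "ay": 0, "az": 0, "dx": 0, "dy": 0, "dz": -4.4, "hand": 1},
  {"ax": 0, "ay": 0, "az": 0, "dx": 0, "dy": 0, "dz": -5.1, "hand": 1},
  {"ax": 0, "ay": 0, "az": 0, "dx": 0, "dy": 0, "dz": -5.4, "hand": 1},
  {"ax": 0, "ay": 0, "az": 0, "dx": 0, "dy": 0, "dz": -5.4, "hand": 1},
])

```text
clock: 14.1
eef_pos: [509.1, 57.1, 172.5]
tool_rot: [3.142, -0.001, 0.171]
force: [0.6, -0.6, -0.1]
width: 15.7
gripper_force: 58.7
```

Call:
send_rows([
  {"ax": 0, "ay": 0, "az": 0, "dx": -0.7, "dy": 1.5, "dz": 0, "hand": 1},
  {"ax": 0, "ay": 0, "az": 0, "dx": -1.8, "dy": 4, "dz": 0, "hand": 1},
  {"ax": 0, "ay": 0, "az": 0, "dx": -3.1, "dy": 6.8, "dz": 0, "hand": 1},
  {"ax": 0, "ay": 0, "az": 0, "dx": -4.5, "dy": 9.9, "dz": 0, "hand": 1},
  {"ax": 0, "ay": 0, "az": 0, "dx": -5.9, "dy": 13, "dz": 0, "hand": 1},
  {"ax": 0, "ay": 0, "az": 0, "dx": -7.3, "dy": 16.1, "dz": 0, "hand": 1},
  {"ax": 0, "ay": 0, "az": 0, "dx": -8.4, "dy": 18.5, "dz": 0, "hand": 1},
  {"ax": 0, "ay": 0, "az": 0, "dx": -9.04, "dy": 19.77, "dz": 0, "hand": 1},
  {"ax": 0, "ay": 0, "az": 0, "dx": -9.04, "dy": 19.77, "dz": 0, "hand": 1},
  {"ax": 0, "ay": 0, "az": 0, "dx": -9.04, "dy": 19.77, "dz": 0, "hand": 1},
])

```text
clock: 15.1
eef_pos: [453.3, -152.3, 171.7]
tool_rot: [-3.141, 0.0, 0.171]
force: [-0.6, 0.1, -0.8]
width: 15.2
gripper_force: 58.7
```

Call:
send_rows([
  {"ax": 0, "ay": 0, "az": 0, "dx": 0, "dy": 0, "dz": 1, "hand": 1},
  {"ax": 0, "ay": 0, "az": 0, "dx": 0, "dy": 0, "dz": 2, "hand": 1},
  {"ax": 0, "ay": 0, "az": 0, "dx": 0, "dy": 0, "dz": 3, "hand": 1},
  {"ax": 0, "ay": 0, "az": 0, "dx": 0, "dy": 0, "dz": 3.6, "hand": 1},
  {"ax": 0, "ay": 0, "az": 0, "dx": 0, "dy": 0, "dz": 4, "hand": 1},
  {"ax": 0, "ay": 0, "az": 0, "dx": 0, "dy": 0, "dz": 4, "hand": 1},
  {"ax": 0, "ay": 0, "az": 0, "dx": 0, "dy": 0, "dz": 4, "hand": 1},
])

```text
clock: 15.8
eef_pos: [453.4, -153.2, 131.9]
tool_rot: [3.142, -0.0, 0.171]
force: [-0.1, -0.0, 0.1]
width: 15.4
gripper_force: 58.7
```

Call:
send_rows([
  {"ax": 0, "ay": 0, "az": 0, "dx": 0, "dy": 0, "dz": 0.2, "hand": 1},
  {"ax": 0, "ay": 0, "az": 0, "dx": 0, "dy": 0, "dz": 0.4, "hand": 1},
  {"ax": 0, "ay": 0, "az": 0, "dx": 0, "dy": 0, "dz": 0.6, "hand": 1},
  {"ax": 0, "ay": 0, "az": 0, "dx": 0, "dy": 0, "dz": 0.8, "hand": 1},
  {"ax": 0, "ay": 0, "az": 0, "dx": 0, "dy": 0, "dz": 0.9, "hand": 1},
  {"ax": 0, "ay": 0, "az": 0, "dx": 0, "dy": 0, "dz": 0.9, "hand": 1},
])

```text
clock: 16.4
eef_pos: [453.2, -153.1, 122.8]
tool_rot: [-3.141, 0.0, 0.171]
force: [0.2, -0.5, -0.6]
width: 15.3
gripper_force: 58.7
```

Call:
send_rows([
  {"ax": 0, "ay": 0, "az": 0, "dx": 0, "dy": 0, "dz": 0.5, "hand": 1},
  {"ax": 0, "ay": 0, "az": 0, "dx": 0, "dy": 0, "dz": 1, "hand": 1},
  {"ax": 0, "ay": 0, "az": 0, "dx": 0, "dy": 0, "dz": 1.5, "hand": 1},
  {"ax": 0, "ay": 0, "az": 0, "dx": 0, "dy": 0, "dz": 2, "hand": 1},
  {"ax": 0, "ay": 0, "az": 0, "dx": 0, "dy": 0, "dz": 2.4, "hand": 1},
  {"ax": 0, "ay": 0, "az": 0, "dx": 0, "dy": 0, "dz": 2.4, "hand": 1},
])

```text
clock: 17.0
eef_pos: [452.8, -153.0, 98.3]
tool_rot: [-3.141, 0.001, 0.171]
force: [0.3, -1.0, -0.8]
width: 15.6
gripper_force: 58.7
```

Call:
send_rows([
  {"ax": 0, "ay": 0, "az": 0, "dx": 0, "dy": 0, "dz": 0.5, "hand": 1},
  {"ax": 0, "ay": 0, "az": 0, "dx": 0, "dy": 0, "dz": 1, "hand": 1},
  {"ax": 0, "ay": 0, "az": 0, "dx": 0, "dy": 0, "dz": 1.5, "hand": 1},
  {"ax": 0, "ay": 0, "az": 0, "dx": 0, "dy": 0, "dz": 1.9, "hand": 1},
  {"ax": 0, "ay": 0, "az": 0, "dx": 0, "dy": 0, "dz": 2.2, "hand": 1},
  {"ax": 0, "ay": 0, "az": 0, "dx": 0, "dy": 0, "dz": 2.4, "hand": 1},
  {"ax": 0, "ay": 0, "az": 0, "dx": 0, "dy": 0, "dz": 2.4, "hand": 1},
])

```text
clock: 17.7
eef_pos: [453.2, -153.1, 74.7]
tool_rot: [-3.141, 0.0, 0.171]
force: [0.0, 0.1, -0.0]
width: 15.6
gripper_force: 58.7
```

Call:
send_rows([
  {"ax": 0, "ay": 0, "az": 0, "dx": 0, "dy": 0, "dz": 0.05, "hand": 1},
  {"ax": 0, "ay": 0, "az": 0, "dx": 0, "dy": 0, "dz": 0.1, "hand": 1},
  {"ax": 0, "ay": 0, "az": 0, "dx": 0, "dy": 0, "dz": 0.15, "hand": 1},
  {"ax": 0, "ay": 0, "az": 0, "dx": 0, "dy": 0, "dz": 0.2, "hand": 1},
  {"ax": 0, "ay": 0, "az": 0, "dx": 0, "dy": 0, "dz": 0.22, "hand": 1},
  {"ax": 0, "ay": 0, "az": 0, "dx": 0, "dy": 0, "dz": 0.22, "hand": 1},
])

```text
clock: 18.3
eef_pos: [453.3, -153.2, 72.7]
tool_rot: [3.142, -0.0, 0.171]
force: [0.1, 0.4, -0.9]
width: 15.2
gripper_force: 58.7
```

Call:
send_rows([
  {"ax": 0, "ay": 0, "az": 0, "dx": 0, "dy": 0, "dz": 0.03, "hand": 1},
  {"ax": 0, "ay": 0, "az": 0, "dx": 0, "dy": 0, "dz": 0.06, "hand": 1},
  {"ax": 0, "ay": 0, "az": 0, "dx": 0, "dy": 0, "dz": 0.09, "hand": 1},
  {"ax": 0, "ay": 0, "az": 0, "dx": 0, "dy": 0, "dz": 0.09, "hand": 1},
])

```text
clock: 18.7
eef_pos: [453.5, -153.2, 72.6]
tool_rot: [3.141, -0.001, 0.171]
force: [-2.3, 0.0, 8.5]
width: 15.7
gripper_force: 59.8
```

Seated at 72.6 mm, the same height as at pick-up. I'll open and retreat upward.

Call:
send_rows([
  {"ax": 0, "ay": 0, "az": 0, "dx": 0, "dy": 0, "dz": -0.05, "hand": 0.7},
  {"ax": 0, "ay": 0, "az": 0, "dx": 0, "dy": 0, "dz": -0.05, "hand": 0.5},
  {"ax": 0, "ay": 0, "az": 0, "dx": 0, "dy": 0, "dz": -0.05, "hand": 0.2},
  {"ax": 0, "ay": 0, "az": 0, "dx": 0, "dy": 0, "dz": -0.05, "hand": 0},
  {"ax": 0, "ay": 0, "az": 0, "dx": 0, "dy": 0, "dz": -0.05, "hand": 0},
  {"ax": 0, "ay": 0, "az": 0, "dx": 0, "dy": 0, "dz": -0.05, "hand": 0},
  {"ax": 0, "ay": 0, "az": 0, "dx": 0, "dy": 0, "dz": -0.05, "hand": 0},
])

```text
clock: 19.4
eef_pos: [453.3, -153.2, 72.3]
tool_rot: [-3.142, 0.0, 0.171]
force: [-0.0, 0.0, 0.1]
width: 85.3
gripper_force: 0.0
```

Call:
send_rows([
  {"ax": 0, "ay": 0, "az": 0, "dx": 0, "dy": 0, "dz": -1, "hand": 0},
  {"ax": 0, "ay": 0, "az": 0, "dx": 0, "dy": 0, "dz": -3, "hand": 0},
  {"ax": 0, "ay": 0, "az": 0, "dx": 0, "dy": 0, "dz": -5, "hand": 0},
  {"ax": 0, "ay": 0, "az": 0, "dx": 0, "dy": 0, "dz": -7, "hand": 0},
  {"ax": 0, "ay": 0, "az": 0, "dx": 0, "dy": 0, "dz": -9, "hand": 0},
  {"ax": 0, "ay": 0, "az": 0, "dx": 0, "dy": 0, "dz": -11, "hand": 0},
  {"ax": 0, "ay": 0, "az": 0, "dx": 0, "dy": 0, "dz": -12.5, "hand": 0},
  {"ax": 0, "ay": 0, "az": 0, "dx": 0, "dy": 0, "dz": -13, "hand": 0},
  {"ax": 0, "ay": 0, "az": 0, "dx": 0, "dy": 0, "dz": -13, "hand": 0},
  {"ax": 0, "ay": 0, "az": 0, "dx": 0, "dy": 0, "dz": -13, "hand": 0},
])

```text
clock: 20.4
eef_pos: [452.8, -153.0, 201.9]
tool_rot: [-3.141, 0.001, 0.171]
force: [-0.5, 0.2, 0.6]
width: 85.5
gripper_force: 0.0
```

```bash
python3 - <<'E'
from h import *
S=snap("side","s8"); s=read_state(); print(s["clock"],s["eef_pos"],s["force"],s["width"])
cv2.imwrite("pics/c8.png",cv2.resize(S["pixels"][130:300,180:400],(776,600),interpolation=cv2.INTER_CUBIC)[:,:,::-1])
a=load("side0")["pixels"].astype(int);d=np.abs(S["pixels"]-a).max(2)>40
print("pin/stand diff",d[162:218,262:300].sum(),"vial",d[190:220,214:230].sum(),"bottle",d[143:175,248:264].sum())
E
```

```text
20.45 [ 452.72253725 -152.95934995  201.663473  ] [1.27863249 0.54417567 0.34604597] 85.81901579507199
pin/stand diff 0 vial 101 bottle 2
```

View pics/c8.png

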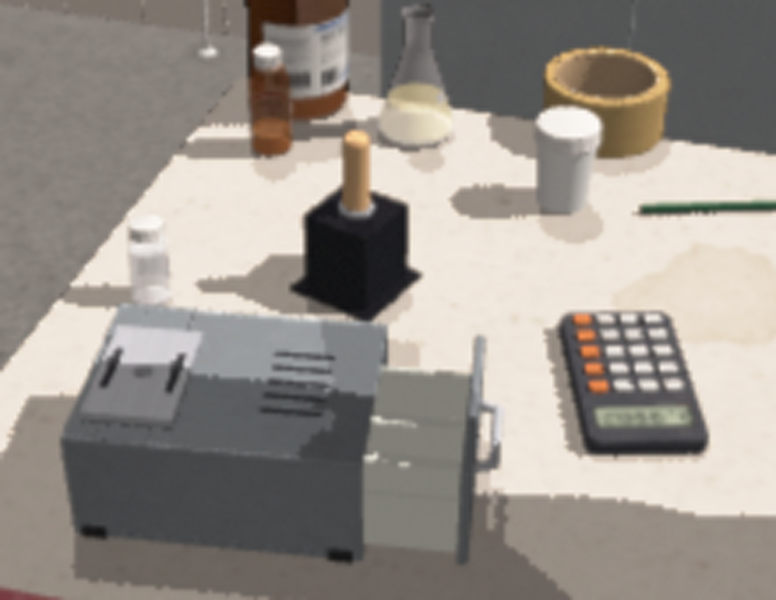

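The drawer is open, with its front at crop (478,450). The pin stands home and upright at (355,170), with no pixel change from the start. The vial (148,260), bottle (270,100) and pot (566,160) are where they were; the vial's pixel differences look like lighting changes from shadow.

```bash
python3 -c "
from h import *
print(finish_job())"
```

```text
the job is handed in; nothing more can be done
None
```

The job is handed in at about 20 s: the drawer is open by about 50 mm, the locker force readings peaked at about 8 N, the pin is back home and upright in its stand, and the vial, pot and dropper bottle were not touched.

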